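# Clear the scraps off the cutting board

### The job

Sweep the three scraps lying on the cutting board (the lime half, the cucumber end and the avocado stone half) off the edge of the board into the orange scrap container, pushing them along the board with your fingers and never picking them up. Leave the spice jar and the salt shaker standing where they are on the board.

Things in the scene. Friction and masses are not known exactly. Their poses are not given: they have to be found in the camera images.
- board: Raised pale-wood cutting board, fixed, 280 mm along its x, 300 mm along its y. Origin on the table under its centre, z up; the flat rimless upper surface is 80 mm above it. The slab is 24 mm thick on four short feet. Its two edges at y = +150 mm and y = -150 mm each overhang an open container.
- scrap_tub: Orange open scrap container, empty, fixed, 270 mm along x, 160 mm along y, 53 mm high, walls 6 mm (top 10 mm clear glass), inner floor 6 mm up. Origin at the centre of its underside, z up, axes parallel to the board's. Its centre is 218 mm from the board's centre on the board's +y or -y side, near wall tucked 12 mm under the board: what goes over that edge drops in.
- food_tub: Turquoise container of the same size and frame, with chopped food in it, likewise tucked under the board's other edge; fixed. Nothing belongs in it but its food.
- lime: Squeezed lime half, a green dome 40 mm across and 22 mm high lying flat side down on the board, about 35 g. Loose, rigid, does not roll when sitting on its base. Origin at the centre of its underside, z up.
- lime_mid (a point): Point in the lime half on its axis, 10 mm above its underside.
- cucumber: Cucumber end, a dark green upright disc with a pale top, 36 mm across and 22 mm high, on the board, about 25 g. Loose, rigid, does not roll when sitting on its base. Origin at the centre of its underside, z up.
- cucumber_mid (a point): Point in the cucumber end on its axis, 10 mm above its underside.
- stone: Half of an avocado stone, a brown dome 38 mm across and 21 mm high lying flat side down on the board, about 30 g. Loose, rigid, does not roll when sitting on its base. Origin at the centre of its underside, z up.
- stone_mid (a point): Point in the stone half on its axis, 10 mm above its underside.
- jar: Spice jar with a red cap, 40 mm across, 55 mm high, standing loose on the board among the scraps. Bystander. Origin at the centre of its underside, z up.
- shaker: White salt shaker with a steel top, 36 mm across, 60 mm high, standing loose on the board among the scraps. Bystander. Origin at the centre of its underside, z up.
Things that resemble listed ones, but are neither listed nor needed, are in the scene too. There is more than one size of the lime; the one meant has the size given above. There is more than one size of the stone; the one meant has the size given above.

How it is judged:
By the outcome, as a careful person would: the job done as asked, in the order asked, and still so for the second after the job is handed in, with the robot touching nothing.
It also fails if it takes over 56 s, if anything falls off the work surface, if the arm or the gripper's body presses on something with over 40 N, if the wrist force passes 120 N, or if a joint passes its speed limit or range.

### The arm

A 6-joint arm with a two-finger parallel gripper is mounted at the origin on the work surface. World frame = base frame: x ahead of the robot, y to its left, z up, the work surface at z = 0. Lengths are in mm, angles in degrees, forces in N, time in s.
With the tool pointing down it reaches from about 250 to 775 mm from the base axis. Payload 4 kg.
Tool frame: the origin (TCP) lies between the finger pads; the fingertips stand 25 mm ahead of it and the grasp point (between the pads) lies 6 mm ahead of it; z points along the fingers, y is the line along which they close (so a half turn about z gives the same grasp; the last joint's range is limited). The gripper opens to 94 mm and grips with 3 to 60 N. Pads are 16 mm wide; open, the fingers measure 119 mm over their backs; the gripper's body (75 mm by 177 mm) begins 78 mm behind the grasp point.
Start: joints at [70.296, 4.996, 78.535, -0, 96.463, -5.907], TCP at [131.173, 534.149, 195.806] pointing down, gripper open.
Joint ranges: [-177.83, 177.83], [-43.37, 116.18], [15.69, 146.23], [-61.86, 241.86], [9.47, 152.12], [-147.06, 147.06]. Speed limits (degrees/s): [159.86, 159.86, 180, 180, 180, 180].

### API

Orientations are given as a 3x3 rotation matrix whose columns are the frame's x, y, z axes.
In Python, from plant import manip gives the robot as it stands. The module is installed in compiled form; this text tells all that it offers.
- The arm moves only by the shell command python3 -m crank 'ROWS'. ROWS is JSON, a list of rows, each a list of 7 numbers: the turn, a rotation vector about the tool's x, y, z normalised to -1 to 1, where 1 is 60 degrees, then the shift along the tool's x, y, z normalised to -1 to 1, where 1 is 0.15 m, then the opening, from -1 (shut) to 1 (fully open). A call has 1 to 12 rows; each row shifts and turns the commanded pose from where the row before left it, along the tool's axes as they then stand; what a row does not reach is not made up. A row lasts 1/12 s, in which the tool goes at most 41.7 mm and 7.16 degrees, less where a joint would pass 70% of its speed; a pose out of reach is approached as far as the arm can. A call with a number of a shift or a turn outside -1 to 1 is refused whole. A call with a gripper value outside its range is refused whole. The fingers move at their own pace and stop on an object; the grip force is fixed at half the most. Time passes only in rows, so rows that do not move let the fingers close. It gives the time, the measured TCP pose, the force, the opening and the grip force at its end, in the units of the state.
- manip.get_state(): the state, without advancing time (a new reading comes with each control period).
- manip.read_camera(name): name is "side" or "top" or "wrist"; returns a dict with "frame" (384x512x3 uint8, red, green, blue), "vfov" (degrees; the focal length in pixels is half the picture's height over the tangent of half this angle, whatever the lens; pixels are square), "cx", "cy" (the principal point, pixels), "T" (4x4, takes a point from camera to world coordinates). Camera axes: x right, y up, looking along -z (the intrinsics and any distortion apply to the point x, -y, -z); pixel columns grow to the right and rows downward; lengths in mm; the calibration is good to about 2 mm. A picture is of the moment at which its call begins. There is no depth.
- manip.job_done(): hands the job in; it is judged then, once.
The state is a dict: "time": time; "joint_positions": joint angles; "qvel": joint speeds; "tau": joint torques, N m; "tcp_pos": TCP position; "tool_rot": TCP orientation; "ft_force": force on the tool from outside, world axes, zero at the start; "wrist_torque": the same for the moment, N m; "gripper_width": finger opening in mm; "gripper_force": force on a finger pad.
Only numpy, scipy, OpenCV 4.12 (cv2) and the standard library are available. Lean on these libraries where they do the work, as an engineer would, in place of code of your own. Each camera call takes 0.05 s, during which the arm holds its last target. There are 200 camera calls.

## Working session

There is one attempt and no reset: what is moved stays moved. The work goes in short steps, Python scripts to look and compute and a shell command to move; the robot and the scene stay as the last step left them, time stands still between calls to the robot, and variables do not carry over. Pictures are saved under pics/ and viewed, at most 10 in all, crops included, and the job is handed in when it is done.

```bash
mkdir -p pics
cat > h.py <<'E'
import numpy as np, cv2
from plant import manip
def cam(n):
    return manip.read_camera(n)
def ray(c,u,v):
    f=c["frame"].shape[0]/2/np.tan(np.radians(c["vfov"]/2))
    d=np.array([(u-c["cx"])/f,-(v-c["cy"])/f,-1]); T=np.array(c["T"]); return T[:3,3],T[:3,:3]@d
def onz(c,u,v,z):
    o,d=ray(c,u,v); return (o+d*(z-o[2])/d[2])[:3].round(1)
E
python3 - <<'E'
from h import *
import pickle
s=manip.get_state(); print(s["time"],s["tcp_pos"],np.round(s["tool_rot"],3),s["ft_force"])
d={}
for n in ("top","side"):
    c=cam(n); d[n]=c; cv2.imwrite(f"pics/{n}0.png",cv2.resize(c["frame"][:,:,::-1],(800,600),interpolation=cv2.INTER_CUBIC)); print(n,{k:v for k,v in c.items() if k!="frame"})
pickle.dump(d,open("c0.pkl","wb"))
E
```

```text
0.0 [130.98105543 533.5816938  194.60597203] [[-0.971  0.238 -0.001]
 [ 0.238  0.971 -0.002]
 [ 0.    -0.002 -1.   ]] [ 0.27062533  0.52451831 -1.41819892]
top {'vfov': 44.27257772186647, 'cx': 259.52532688847214, 'cy': 192.1206700054714, 'T': array([[ 8.07545152e-03,  9.85777366e-01, -1.67862358e-01,
         3.64007050e+02],
       [-9.99503053e-01,  2.84202436e-03, -3.13937872e-02,
        -1.65940403e+00],
       [-3.04702160e-02,  1.68032459e-01,  9.85310438e-01,
         9.12015645e+02],
       [ 0.00000000e+00,  0.00000000e+00,  0.00000000e+00,
         1.00000000e+00]])}
side {'vfov': 47.915441353375485, 'cx': 256.55329355082347, 'cy': 189.36729646866957, 'T': array([[ 7.51744109e-01,  3.36771898e-01, -5.66979262e-01,
         4.35623329e+01],
       [-6.59096850e-01,  4.12022894e-01, -6.29149010e-01,
        -4.63632279e+02],
       [ 2.17287302e-02,  8.46653308e-01,  5.31701080e-01,
         5.08537577e+02],
       [ 0.00000000e+00,  0.00000000e+00,  0.00000000e+00,
         1.00000000e+00]])}
```

View pics/top0.png

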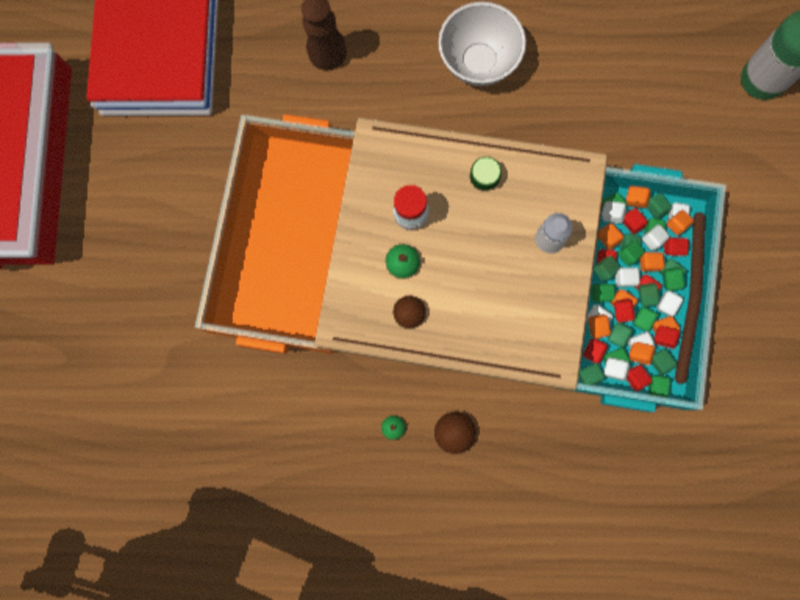

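View pics/side0.png

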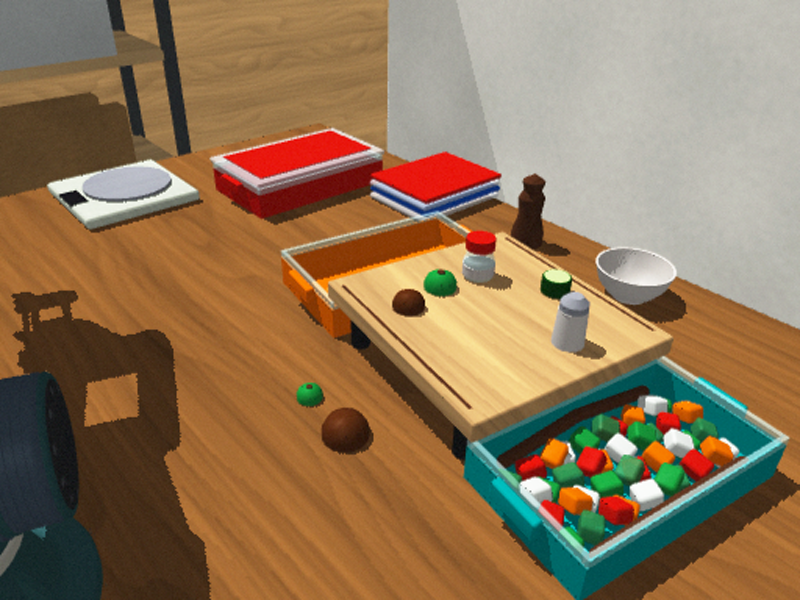

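Top view (800×600 pixels). Lime: dome on the board (403,261) or the smaller one on the table (394,428). Stone: dome on the board (410,312) or the bigger one on the table (456,432). Cucumber: (486,173), and the pepper mill at (322,40) is no rival. I choose the three on the board. The jar is at (410,205), the shaker at (553,233), and the orange tub is on the left (+y). Next I'll measure and check in one crop.

Run:
```python
from h import *
import pickle
d=pickle.load(open("c0.pkl","rb")); c=d["top"]; k=512/800
P=lambda u,v,z:onz(c,u*k,v*k,z)
for n,u,v in [("TL",359,119),("TR",606,154),("BR",577,388),("BL",317,346)]: print(n,P(u,v,80))
hsv=cv2.cvtColor(c["frame"],cv2.COLOR_RGB2HSV)
def blob(n,u,v,z,mask):
    m,l,st,ce=cv2.connectedComponentsWithStats(mask.astype(np.uint8)); i=l[int(v*k),int(u*k)]
    x,y,w,h,a=st[i]; print(n,i,ce[i]/k,"w,h px",w,h,"pos",onz(c,*ce[i],z), "width mm",np.linalg.norm(onz(c,x,ce[i][1],z)-onz(c,x+w,ce[i][1],z)).round(1))
H,S,V=[hsv[:,:,i].astype(int) for i in range(3)]
g=(H>35)&(H<90)&(S>130); b=(V<85)&(H<20); 
blob("lime",403,265,88,g);blob("smalllime",394,430,8,g)
blob("stone",408,314,88,b);blob("bigstone",456,436,10,b)
blob("cuc top",486,173,102,(H>25)&(H<60)&(S>60)&(V>120))
blob("jarcap",410,198,133,((H<8)|(H>172))&(S>150)&(V>100))
print("jar base",P(413,222,80),P(411,198,135),"shaker base c",P(549,245,80),"top",P(558,222,138))
cr=c["frame"][100:290,190:390,::-1]; cv2.imwrite("pics/crop.png",cv2.resize(cr,None,fx=3,fy=3,interpolation=cv2.INTER_CUBIC))
```

```text
TL [725.7  82.4  80. ]
TR [ 680.7 -209.4   80. ]
BR [ 407.  -167.1   80. ]
BL [452.6 125.1  80. ]
lime 104 [402.33326342 260.7539849 ] w,h px 20 20 pos [550.2  28.6  88. ] width mm 35.8
smalllime 0 [395.68891781 299.29783508] w,h px 512 384 pos [519.1  39.4   8. ] width mm 996.7
stone 0 [413.95827544 290.9321242 ] w,h px 512 384 pos [515.1  15.1  88. ] width mm 910.2
bigstone 0 [413.95827544 290.9321242 ] w,h px 512 384 pos [529.4  16.7  10. ] width mm 996.4
cuc top 1 [485.39686312 169.68868821] w,h px 18 18 pos [653.9 -66.2 102. ] width mm 32.1
jarcap 4 [409.48472612 200.90414326] w,h px 21 22 pos [607.2  19.7 133. ] width mm 36.0
jar base [598.2  16.9  80. ] [609.9  18.  135. ] shaker base c [ 570.8 -140.1   80. ] top [ 581.8 -140.7  138. ]
```

View pics/crop.png

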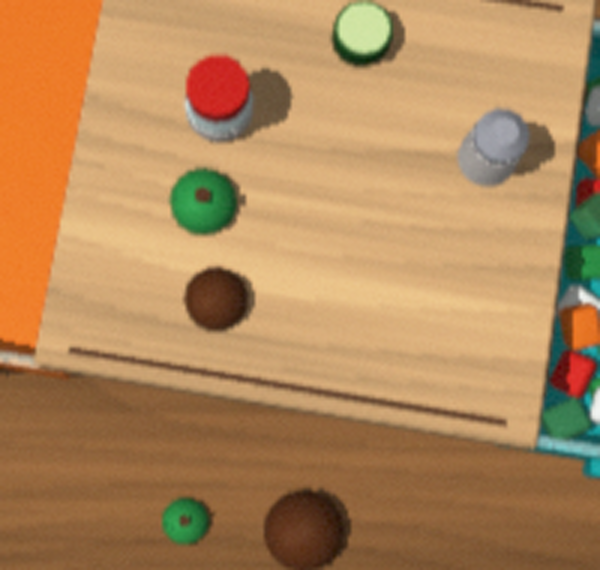

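The crop shows the lime dome (204,202), the stone dome (217,299), and the cucumber with its pale top (363,35). The small lime and big stone are on the table, off the board. Each scrap has its own lane toward +y. First I'll turn the tool so its x points along the sweep, with the fingers nearly shut as a two-point pusher.

```bash
cat >> h.py <<'E'
O=np.array([566.5,-42.3]); BX=np.array([.9882,-.1535]); BY=np.array([.1535,.9882])
def b(p): d=np.array(p)[:2]-O; return np.array([d@BX,d@BY]).round(1)
def plan(bx,by,z):
    s=manip.get_state(); R=np.array(s["tool_rot"]); p=np.array(s["tcp_pos"]); t=np.array([*(O+bx*BX+by*BY),z])
    print("t",s["time"],"at",b(p),p[2].round(1),"shift rows total",(R.T@(t-p)/150).round(3),"yaw err",np.degrees(np.arctan2(R[1,1],R[0,1])-np.arctan2(BX[1],BX[0])).round(2),"tilt",R[:2,2].round(4),"F",np.round(s["ft_force"],1),"w",s["gripper_width"])
E
python3 -m crank '[[0,0,0.118,0,0,0,-0.7],[0,0,0.118,0,0,0,-0.7],[0,0,0.118,0,0,0,-0.7],[0,0,0.118,0,0,0,-0.7],[0,0,0.118,0,0,0,-0.7],[0,0,0.118,0,0,0,-0.7],[0,0,0.118,0,0,0,-0.7],[0,0,0.118,0,0,0,-0.7],[0,0,0.118,0,0,0,-0.7],[0,0,0.118,0,0,0,-0.7],[0,0,0.118,0,0,0,-0.7],[0,0,0.118,0,0,0,-0.7]]'
python3 - <<'E'
from h import *
import pickle
d=pickle.load(open("c0.pkl","rb"));c=d["top"]
for n,u,v,z in [("stone",262.3,199.7,88),("lime",258,167.3,88),("cuc",190+363/3,100+33/3,102),("jarcap",190+218/3,100+87/3,134),("shakertop",190+502/3,100+134/3,138)]: print(n,b(onz(c,u,v,z)))
plan(-83,0,190)
E
```

```text
time: 1.1
tcp_pos: [131.1, 533.8, 195.1]
tool_rot: [[0.158, 0.987, -0.0], [0.987, -0.158, -0.001], [-0.001, -0.0, -1.0]]
ft_force: [0.1, -0.2, 0.2]
gripper_width: 17.4
gripper_force: 0.0
stone [-84.3  49.5]
lime [-27.6  66.5]
cuc [ 85.7 -11.5]
jarcap [29.9 66.3]
shakertop [ 25.8 -95.9]
t 1.1 at [-518.7  502.4] 195.1 shift rows total [-3.335  2.921  0.038] yaw err -0.28 tilt [-0.0004 -0.0012] F [ 0.1 -0.2  0.2] w 17.378711286904814
```

```bash
python3 -m crank '[[0,0,0,-0.185,0.162,0,-0.7],[0,0,0,-0.185,0.162,0,-0.7],[0,0,0,-0.185,0.162,0,-0.7],[0,0,0,-0.185,0.162,0,-0.7],[0,0,0,-0.185,0.162,0,-0.7],[0,0,0,-0.185,0.162,0,-0.7],[0,0,0,-0.185,0.162,0,-0.7],[0,0,0,-0.185,0.162,0,-0.7],[0,0,0,-0.185,0.162,0,-0.7],[0,0,0,-0.185,0.162,0,-0.7],[0,0,0,-0.185,0.162,0,-0.7],[0,0,0,-0.185,0.162,0,-0.7]]' | head -2
python3 -m crank '[[0,0,0,-0.185,0.162,0,-0.7],[0,0,0,-0.185,0.162,0,-0.7],[0,0,0,-0.185,0.162,0,-0.7],[0,0,0,-0.185,0.162,0,-0.7],[0,0,0,-0.185,0.162,0,-0.7],[0,0,0,-0.185,0.162,0,-0.7],[0,0,0,0,0,0,-0.7],[0,0,0,0,0,0,-0.7]]' | head -2
python3 -c "
from h import *
plan(-84,0,110)
c=cam('top'); cv2.imwrite('pics/t1.png',cv2.resize(c['frame'][60:260,120:400,::-1],None,fx=2.8,fy=2.8,interpolation=cv2.INTER_CUBIC))"
```

```text
time: 2.1
tcp_pos: [369.0, 158.9, 195.5]
time: 2.77
tcp_pos: [487.4, -27.4, 194.6]
t 2.7667 at [-80.4   2.6] 194.6 shift rows total [-0.017 -0.022  0.564] yaw err -0.12 tilt [-0.0026  0.0008] F [-1.2  0.5 -0.1] w 14.012930887928144
```

View pics/t1.png

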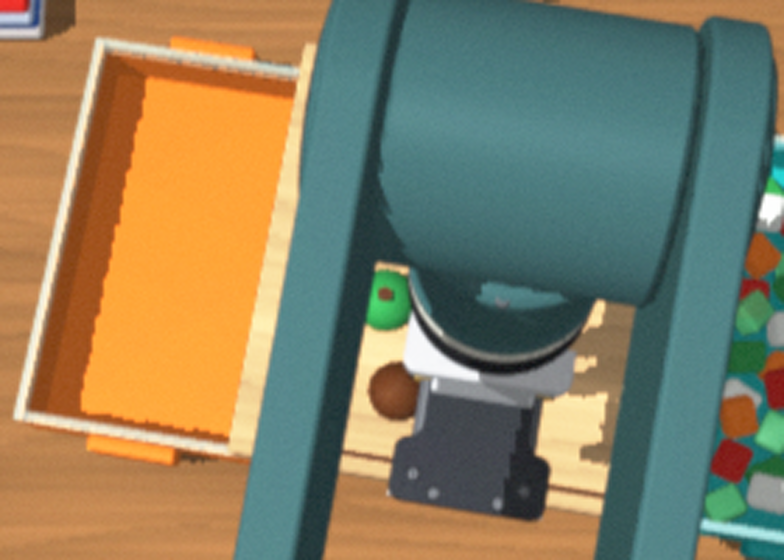

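The tool stands behind the stone, which is at (393,390) in the crop, and the lime is at (387,300), undisturbed. Descending.

```bash
python3 -m crank '[[0,0,0,-0.03,-0.022,0.15,-0.7],[0,0,0,0,0,0.15,-0.7],[0,0,0,0,0,0.15,-0.7],[0,0,0,0,0,0.08,-0.7],[0,0,0,0,0,0.03,-0.7],[0,0,0,0,0,0,-0.7],[0,0,0,0,0,0,-0.7]]' | head -2
python3 -c "
from h import *
plan(-84,165,110)
c=cam('wrist'); cv2.imwrite('pics/w1.png',c['frame'][:,:,::-1])"
```

```text
time: 3.4
tcp_pos: [483.9, -29.6, 112.8]
t 3.4 at [-83.6  -0.1] 112.8 shift rows total [ 1.101 -0.     0.019] yaw err 0.13 tilt [ 0.0016 -0.0001] F [0.2 0.7 1. ] w 14.605506998656438
```

View pics/w1.png

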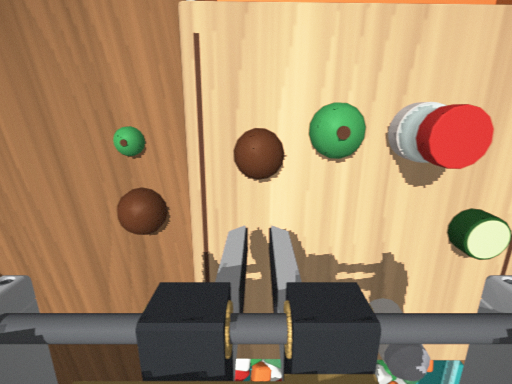

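The wrist view shows the stone (259,153) centred ahead of the fingers (258,240), and the lime (337,130) and jar (440,133) in their own lanes. Pushing.

```bash
python3 -m crank '[[0,0,0,0.02,0,0.018,-0.7],[0,0,0,0.03,0,0,-0.7],[0,0,0,0.05,0,0,-0.7],[0,0,0,0.05,0,0,-0.7],[0,0,0,0.05,0,0,-0.7],[0,0,0,0.05,0,0,-0.7],[0,0,0,0.05,0,0,-0.7],[0,0,0,0.05,0,0,-0.7],[0,0,0,0.05,0,0,-0.7],[0,0,0,0.05,0,0,-0.7],[0,0,0,0.05,0,0,-0.7],[0,0,0,0.05,0,0,-0.7]]' | head -4
python3 -c "
from h import *
plan(-84,165,110)
c=cam('wrist'); cv2.imwrite('pics/w2.png',c['frame'][:,:,::-1])"
```

```text
time: 4.45
tcp_pos: [496.1, 52.3, 109.1]
tool_rot: [[0.152, 0.988, -0.0], [0.988, -0.152, 0.0], [0.0, -0.0, -1.0]]
ft_force: [-0.2, 0.1, -0.1]
t 4.45 at [-84.1  82.6] 109.1 shift rows total [ 0.549  0.001 -0.006] yaw err 0.08 tilt [-0.      0.0001] F [-0.2  0.1 -0.1] w 14.123533688453747
```

View pics/w2.png

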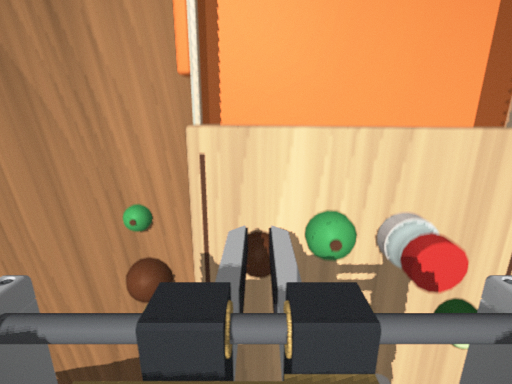

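```bash
python3 -c "
from h import *
c=cam('wrist');s=manip.get_state();print(b(s['tcp_pos']),'cam',b(c['T'][:3,3]),c['T'][2,3])
f=192/np.tan(np.radians(c['vfov']/2));T=np.array(c['T']);R=np.array(s['tool_rot'])
def pr(p): q=T[:3,:3].T@(np.array(p)-T[:3,3]); return (c['cx']+f*q[0]/-q[2], c['cy']-f*q[1]/-q[2])
for x in (-8,8):
  for z in (0,25): print(x,z,pr(s['tcp_pos']+R@[x,0,z]))
print('board under (258,230),(258,275)',b(onz(c,258,230,80)),b(onz(c,258,275,80)))
for by in (80,95,110):print(by,pr([*(O-84*BX+by*BY),88]))
"
```

```text
[-84.1  82.9] cam [-84.5 168.3] 298.0396955379914
-8 0 (np.float64(258.28760273634015), np.float64(245.6802739407169))
-8 25 (np.float64(258.25578495572194), np.float64(231.59086770840688))
8 0 (np.float64(258.28963355659795), np.float64(224.87659428036892))
8 25 (np.float64(258.2569651880006), np.float64(212.70108110412943))
board under (258,230),(258,275) [-84.2  74.6] [-84.2  33.2]
80 (np.float64(258.34179450348034), np.float64(227.64793773444674))
95 (np.float64(258.3968181609683), np.float64(209.4662794101101))
110 (np.float64(258.45398945869397), np.float64(190.5749688599902))
```

The stone (258,253) now appears to be behind the fingers, so they may have passed over it. I'll lift and look.

```bash
python3 -m crank '[[0,0,0,0,0,-0.1,-0.7],[0,0,0,0,0,-0.2,-0.7],[0,0,0,-0.2,0,-0.1,-0.7],[0,0,0,-0.25,0,0,-0.7],[0,0,0,-0.2,0,0,-0.7],[0,0,0,0,0,0,-0.7],[0,0,0,0,0,0,-0.7]]' | head -4
python3 -c "
from h import *
plan(-84,165,110)
c=cam('wrist'); cv2.imwrite('pics/w3.png',c['frame'][:,:,::-1])
for u,v in [(259,153),(337,130)]: print(b(onz(c,u,v,88)))"
```

```text
time: 5.13
tcp_pos: [481.0, -46.1, 169.1]
tool_rot: [[0.156, 0.988, 0.0], [0.988, -0.156, 0.0], [0.0, 0.0, -1.0]]
ft_force: [-0.0, 0.4, -0.5]
t 5.1333 at [-83.9 -16.9] 169.1 shift rows total [ 1.212 -0.003  0.395] yaw err -0.12 tilt [0.0002 0.0003] F [-0.   0.4 -0.5] w 14.311550152769183
[-83.   28.8]
[-12.1  49.5]
```

View pics/w3.png

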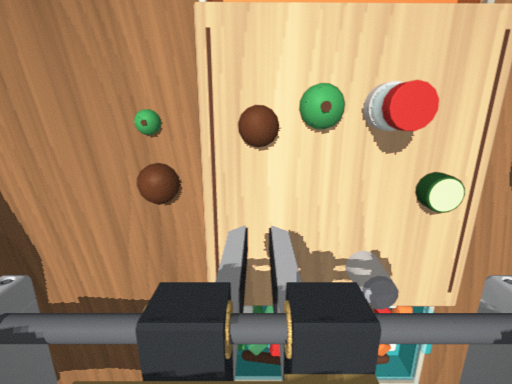

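```bash
python3 -c "
from h import *
c=cam('wrist')
for n,u,v,z in [('stone',259,126,88),('lime',322,106,88),('cuc',445,194,102),('BLboard',195,0,80)]: print(n,b(onz(c,u,v,z)))
t=cam('top'); print({k:v for k,v in c.items() if k!='frame'})
cv2.imwrite('pics/t2.png',cv2.resize(t['frame'][60:260,120:400,::-1],None,fx=2.8,fy=2.8,interpolation=cv2.INTER_CUBIC))
s=cam('side'); cv2.imwrite('pics/s2.png',cv2.resize(s['frame'][80:300,160:460,::-1],None,fx=2.6,fy=2.6,interpolation=cv2.INTER_CUBIC))
"
```

```text
stone [-83.2  54.4]
lime [-27.3  71.7]
cuc [87.4 -5.8]
BLboard [-136.6  156.1]
{'vfov': 66.95083194062306, 'cx': 257.92746167662875, 'cy': 195.47091570033936, 'T': array([[ 9.88111996e-01,  1.47286052e-01,  4.40624833e-02,
         4.93928313e+02],
       [-1.53735244e-01,  9.47395694e-01,  2.80725619e-01,
         3.85097728e+01],
       [-3.97638909e-04, -2.84162309e-01,  9.58776107e-01,
         3.57901622e+02],
       [ 0.00000000e+00,  0.00000000e+00,  0.00000000e+00,
         1.00000000e+00]])}
```

View pics/s2.png

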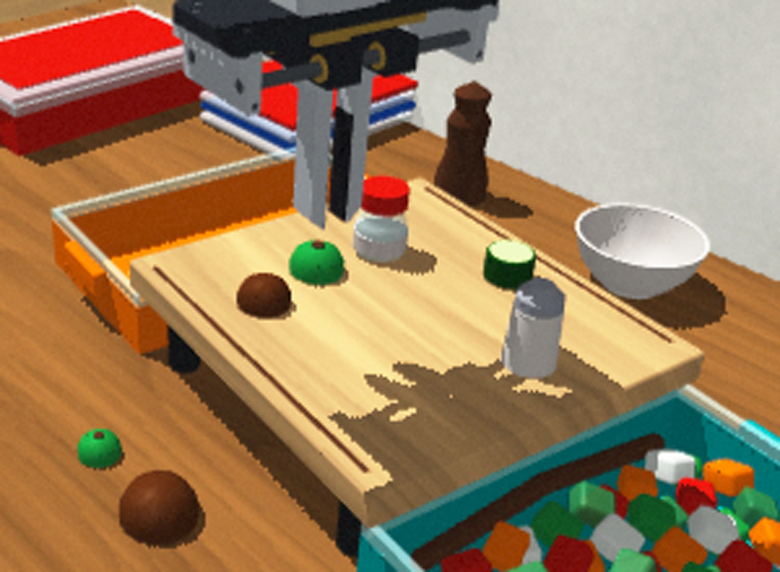

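The scraps have not moved, so the tips passed over the stone. The side view shows the fingertips at crop (318,228) and (347,220). I'll compare that with where the state puts them.

```bash
python3 -c "
from h import *
s=manip.get_state();p=np.array(s['tcp_pos']);R=np.array(s['tool_rot']);print(p)
def pr(c,q):
  f=192/np.tan(np.radians(c['vfov']/2));T=np.array(c['T']);q=T[:3,:3].T@(np.array(q)-T[:3,3]); return np.round([c['cx']+f*q[0]/-q[2], c['cy']-f*q[1]/-q[2]],1)
c=cam('side');w=cam('wrist')
for z in (25,5,-5):
  for y in (-13,13): print(z,y,'side crop',((pr(c,p+R@[0,y,z])-[160,80])*2.6).round(),'wrist',pr(w,p+R@[0,y,z]))
for n,bx,by,z in [('stone',-84,50,90),('lime',-27.5,67,90),('jartop',30,66,135),('BR',-140,-150,80)]: print(n,((pr(c,[*(O+bx*BX+by*BY),z])-[160,80])*2.6).round())
"
```

```text
[481.22464296 -43.9100569  168.83305347]
25 -13 side crop [305. 271.] wrist [241.8 221.2]
25 13 side crop [339. 261.] wrist [274.7 221.2]
5 -13 side crop [306. 244.] wrist [240.3 231.5]
5 13 side crop [340. 233.] wrist [276.2 231.5]
-5 -13 side crop [307. 230.] wrist [239.4 237.3]
-5 13 side crop [341. 219.] wrist [277.1 237.3]
stone [263. 291.]
lime [316. 259.]
jartop [384. 186.]
BR [375. 502.]
```

Measured against the side camera, the fingertips are about 30 mm higher than nominal (≈4 mm behind the TCP instead of 25 mm ahead). I'll make a guarded descent behind the stone.

```bash
python3 -m crank '[[0,0,0,0.08,0,0.2,-0.7],[0,0,0,0,0,0.18,-0.7],[0,0,0,0,0,0.05,-0.7],[0,0,0,0,0,0.02,-0.7],[0,0,0,0,0,0.02,-0.7],[0,0,0,0,0,0,-0.7],[0,0,0,0,0,0,-0.7]]' | sed -n 2,4p
python3 -m crank '[[0,0,0,0,0,0.02,-0.7],[0,0,0,0,0,0.02,-0.7],[0,0,0,0,0,0,-0.7]]' | sed -n 2,4p
python3 -c "
from h import *
plan(-84,0,90)
s=cam('side'); cv2.imwrite('pics/s3.png',cv2.resize(s['frame'][120:270,210:410,::-1],None,fx=4,fy=4,interpolation=cv2.INTER_CUBIC))
"
```

```text
tcp_pos: [484.1, -33.3, 100.1]
tool_rot: [[0.152, 0.988, 0.003], [0.988, -0.152, -0.0], [0.0, 0.003, -1.0]]
ft_force: [-0.2, 0.0, 0.5]
tcp_pos: [482.9, -33.1, 92.4]
tool_rot: [[0.152, 0.988, -0.0], [0.988, -0.152, 0.0], [0.0, -0.0, -1.0]]
ft_force: [-0.1, 0.5, -0.0]
t 6.2667 at [-84.   -3.8] 92.4 shift rows total [ 0.025 -0.     0.016] yaw err 0.06 tilt [-0.0001  0.0001] F [-0.1  0.5 -0. ] w 14.016294103802574
```

View pics/s3.png

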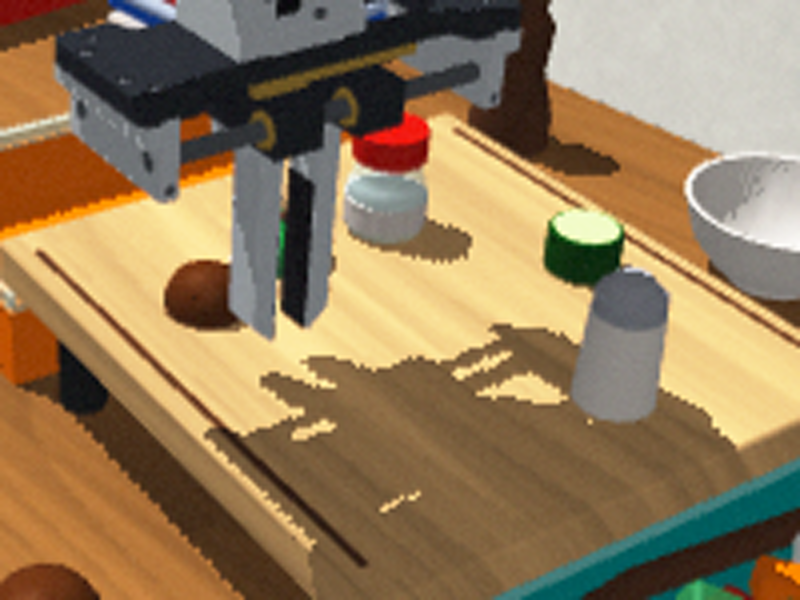

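```bash
python3 -c "
from h import *
p=np.array(manip.get_state()['tcp_pos']);c=cam('side')
for u,v,y in [(270,337,-13),(303,327,13)]:
  o,d=ray(c,210+u/4,120+v/4); q=p[:2]+y*BX
  k=((q-o[:2])@d[:2])/(d[:2]@d[:2]); h=o+k*d; print('tip z',h[2].round(1),'xy off',(h[:2]-q).round(1))
"
python3 -m crank '[[0,0,0,0,0,0.015,-0.7],[0,0,0,0,0,0.015,-0.7],[0,0,0,0,0,0.01,-0.7],[0,0,0,0,0,0,-0.7]]' | sed -n 2,4p
python3 -m crank '[[0,0,0,0,0,0.01,-0.7],[0,0,0,0,0,0.01,-0.7],[0,0,0,0,0,0,-0.7]]' | sed -n 2,4p
```

```text
tip z 99.2 xy off [ 6.2 -6.3]
tip z 95.0 xy off [ 1.3 -1.4]
tcp_pos: [482.7, -32.9, 86.0]
tool_rot: [[0.152, 0.988, -0.001], [0.988, -0.152, 0.0], [0.0, -0.001, -1.0]]
ft_force: [0.2, 0.2, 0.2]
tcp_pos: [482.8, -33.0, 83.2]
tool_rot: [[0.152, 0.988, -0.001], [0.988, -0.152, 0.0], [0.0, -0.001, -1.0]]
ft_force: [-0.5, -0.4, -0.2]
```

```bash
for i in 1; do python3 -m crank '[[0,0,0,0,0,0.01,-0.7],[0,0,0,0,0,0.01,-0.7],[0,0,0,0,0,0,-0.7]]' | sed -n '2p;4p'
python3 -m crank '[[0,0,0,0,0,0.01,-0.7],[0,0,0,0,0,0,-0.7]]' | sed -n '2p;4p'; done
```

```text
tcp_pos: [482.8, -33.0, 80.2]
ft_force: [-0.3, 0.0, 0.6]
tcp_pos: [482.9, -33.0, 78.8]
ft_force: [-0.6, 0.4, -0.2]
```

No contact yet, and the tips are about 3–4 mm above the board. Pushing the stone at this height.

```bash
python3 -m crank '[[0,0,0,0.05,0,0,-0.7],[0,0,0,0.05,0,0,-0.7],[0,0,0,0.04,0,0,-0.7],[0,0,0,0.04,0,0,-0.7],[0,0,0,0.04,0,0,-0.7],[0,0,0,0.05,0,0,-0.7],[0,0,0,0.05,0,0,-0.7],[0,0,0,0.05,0,0,-0.7],[0,0,0,0.05,0,0,-0.7],[0,0,0,0.05,0,0,-0.7],[0,0,0,0.05,0,0,-0.7]]' | sed -n '2p;4p'
python3 -c "
from h import *
plan(-84,165,79)
c=cam('wrist'); cv2.imwrite('pics/w4.png',c['frame'][:,:,::-1])"
```

```text
tcp_pos: [495.0, 44.9, 79.1]
ft_force: [-0.1, -0.6, -0.2]
t 8.2833 at [-84.   75.2] 79.1 shift rows total [0.599 0.001 0.   ] yaw err 0.08 tilt [-0.      0.0001] F [-0.1 -0.6 -0.2] w 14.440741464208656
```

View pics/w4.png

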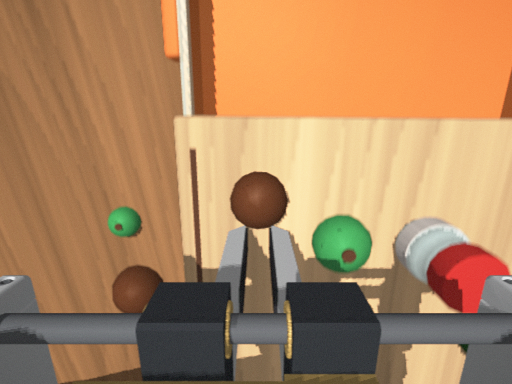

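The stone (258,200) now rides ahead of the fingers in its lane, and the lime (341,243) is undisturbed. My viewing quota is used up, so from here I check by numbers. Pushing on over the edge.

```bash
python3 -m crank '[[0,0,0,0.05,0,0,-0.7],[0,0,0,0.05,0,0,-0.7],[0,0,0,0.05,0,0,-0.7],[0,0,0,0.05,0,0,-0.7],[0,0,0,0.05,0,0,-0.7],[0,0,0,0.05,0,0,-0.7],[0,0,0,0.05,0,0,-0.7],[0,0,0,0.05,0,0,-0.7],[0,0,0,0.05,0,0,-0.7],[0,0,0,0.05,0,0,-0.7],[0,0,0,0.05,0,0,-0.7],[0,0,0,0.05,0,0,-0.7]]' | sed -n '2p;4p'
python3 -m crank '[[0,0,0,0.02,0,0,-0.7],[0,0,0,0,0,0,-0.7],[0,0,0,0,0,-0.15,-0.7],[0,0,0,0,0,-0.25,-0.7],[0,0,0,0,0,0,-0.7]]' | sed -n '2p;4p'
cat >> h.py <<'E'
def blobs(c,name):
    hsv=cv2.cvtColor(c["frame"],cv2.COLOR_RGB2HSV); H,S,V=[hsv[:,:,i].astype(int) for i in range(3)]
    ms={"brown":(V<125)&(V>25)&((H<12))&(S>110)&(S<235),"green":(H>60)&(H<85)&(S>150),"cuctop":(H>28)&(H<50)&(S>50)&(V>150),"red":((H<4)|(H>175))&(S>200)&(V>120)}
    for n,m in ms.items():
        k,l,st,ce=cv2.connectedComponentsWithStats(cv2.morphologyEx(m.astype(np.uint8),cv2.MORPH_OPEN,np.ones((3,3))))
        for i in range(1,k):
            x,y,w,h,a=st[i]
            if 40<a<6000 and w<90 and h<90:
                q=[b(onz(c,*ce[i],z)) for z in (15,88)]
                if max(abs(q[1]))<300: print(name,n,"px",ce[i].round(),"wh",w,h,a,"@tub z15",q[0],"@board z88",q[1])
E
python3 -c "
from h import *
plan(-27.5,20,79)
blobs(cam('wrist'),'w');blobs(cam('top'),'t')"
```

```text
tcp_pos: [508.6, 133.9, 79.0]
ft_force: [0.3, -0.6, -0.0]
tcp_pos: [512.8, 136.4, 146.3]
ft_force: [1.2, 1.3, 1.8]
t 9.75 at [-80.5 168.4] 146.3 shift rows total [-0.991  0.347  0.449] yaw err 0.06 tilt [0.0121 0.0018] F [1.2 1.3 1.8] w 14.228996425696408
w brown px [387. 310.] wh 16 6 83 @tub z15 [90.   2.4] @board z88 [50.6 59.4]
t brown px [202.  19.] wh 20 43 452 @tub z15 [280.5 235.9] @board z88 [240.9 217.5]
t brown px [446. 164.] wh 7 50 259 @tub z15 [  49.8 -285.4] @board z88 [  28.9 -261.4]
t brown px [440. 224.] wh 5 17 52 @tub z15 [ -66.6 -285.4] @board z88 [ -77.9 -261.5]
t brown px [294. 272.] wh 16 13 97 @tub z15 [-198.6  -26.5] @board z88 [-199.2  -23.7]
t brown px [296. 283.] wh 10 8 54 @tub z15 [-219.3  -33.7] @board z88 [-218.3  -30.2]
t green px [419. 142.] wh 11 5 42 @tub z15 [  87.2 -230.4] @board z88 [  63.3 -210.8]
t green px [403. 161.] wh 15 16 167 @tub z15 [  43.1 -204.2] @board z88 [  22.7 -186.8]
t green px [257. 167.] wh 19 20 260 @tub z15 [-10.7  73. ] @board z88 [-26.7  67.8]
t green px [431. 178.] wh 14 15 178 @tub z15 [  18.5 -259.3] @board z88 [   0.
[... 253 characters left out ...]
88 [ -92.8 -187.5]
t green px [422. 246.] wh 14 13 148 @tub z15 [-113.5 -257. ] @board z88 [-121.1 -235.3]
t green px [251. 273.] wh 14 13 123 @tub z15 [-214.5   50.9] @board z88 [-213.8   47.5]
t red px [268. 127.] wh 7 13 67 @tub z15 [71.9 65.5] @board z88 [49.2 61. ]
t red px [406. 141.] wh 12 13 114 @tub z15 [  84.7 -204.8] @board z88 [  61.  -187.4]
t red px [433. 157.] wh 14 10 114 @tub z15 [  59.7 -258.4] @board z88 [  38.  -236.7]
t red px [399. 198.] wh 11 13 126 @tub z15 [ -29.1 -204.3] @board z88 [ -43.5 -186.9]
t red px [426. 215.] wh 14 12 135 @tub z15 [ -53.1 -258.1] @board z88 [ -65.6 -236.4]
t red px [408. 241.] wh 13 14 129 @tub z15 [-108.6 -230.6] @board z88 [-116.6 -211.1]
```

```bash
python3 -m crank '[[0,0,0,-0.2,0.065,0,-0.7],[0,0,0,-0.2,0.065,0,-0.7],[0,0,0,-0.2,0.065,0,-0.7],[0,0,0,-0.2,0.065,0,-0.7],[0,0,0,-0.2,0.065,0,-0.7],[0,0,0,0,0,0,-0.7],[0,0,0,0,0,0.15,-0.7],[0,0,0,0,0,0.1,-0.7],[0,0,0,0,0,0.05,-0.7],[0,0,0,0,0,0,-0.7],[0,0,0,0,0,0,-0.7]]' | sed -n '2p;4p'
python3 -c "
from h import *
plan(-27.5,20,79)
blobs(cam('wrist'),'w')"
```

```text
tcp_pos: [533.7, -19.3, 93.2]
ft_force: [0.5, -0.0, -0.6]
t 10.7667 at [-35.9  17.7] 93.2 shift rows total [0.015 0.056 0.095] yaw err 0.09 tilt [-0.0019  0.0005] F [ 0.5 -0.  -0.6] w 14.03748347184722
w brown px [132.   6.] wh 12 15 118 @tub z15 [-138.2  181.6] @board z88 [-110.3  160. ]
w brown px [129. 166.] wh 5 24 85 @tub z15 [-156.5   51.9] @board z88 [-123.6   65.7]
w brown px [273. 163.] wh 11 12 102 @tub z15 [-21.9  54.5] @board z88 [-25.8  67.5]
w brown px [491. 177.] wh 7 17 53 @tub z15 [182.8  41.6] @board z88 [123.   58.3]
w brown px [349. 177.] wh 6 12 56 @tub z15 [49. 41.] @board z88 [25.8 57.8]
w brown px [132. 193.] wh 5 18 61 @tub z15 [-156.6   25.3] @board z88 [-123.6   46.4]
w brown px [135. 219.] wh 6 30 106 @tub z15 [-156.8   -0.9] @board z88 [-123.8   27.3]
w brown px [ 85. 234.] wh 47 48 1409 @tub z15 [-209.3  -17.6] @board z88 [-161.9   15.1]
w brown px [476. 238.] wh 7 18 56 @tub z15 [182.1 -20.5] @board z88 [122.6  13.1]
w cuctop px [440. 273.] wh 41 39 1160 @tub z15 [153.4 -60.7] @board z88 [101.8 -16.1]
```

```bash
python3 -m crank '[[0,0,0,0,0.06,0,-0.7],[0,0,0,0,0,0.05,-0.7],[0,0,0,0,0,0.04,-0.7],[0,0,0,0.03,0,0,-0.7],[0,0,0,0.04,0,0,-0.7],[0,0,0,0.04,0,0,-0.7],[0,0,0,0.05,0,0,-0.7],[0,0,0,0.05,0,0,-0.7],[0,0,0,0.05,0,0,-0.7],[0,0,0,0.05,0,0,-0.7],[0,0,0,0.05,0,0,-0.7],[0,0,0,0.05,0,0,-0.7]]' | sed -n '2p;4p'
python3 -c "
from h import *
plan(-27.5,168,79)
blobs(cam('wrist'),'w')"
```

```text
tcp_pos: [552.8, 40.6, 80.7]
ft_force: [-0.2, 0.2, -0.1]
t 11.8167 at [-26.2  79.8] 80.7 shift rows total [ 0.588 -0.008  0.011] yaw err 0.09 tilt [ 0.0002 -0.    ] F [-0.2  0.2 -0.1] w 14.242271369090362
w brown px [118.  14.] wh 18 29 233 @tub z15 [-135.   234.6] @board z88 [-103.9  214.5]
w brown px [119.  38.] wh 21 18 183 @tub z15 [-136.1  218.1] @board z88 [-104.7  202.7]
w brown px [123.  55.] wh 17 23 197 @tub z15 [-134.9  206. ] @board z88 [-103.8  194.2]
w brown px [119.  70.] wh 13 21 116 @tub z15 [-139.5  194.8] @board z88 [-107.1  186.1]
w brown px [128.  78.] wh 12 15 103 @tub z15 [-132.7  188.9] @board z88 [-102.2  181.9]
w brown px [126.  93.] wh 20 10 106 @tub z15 [-135.5  176.8] @board z88 [-104.3  173.2]
w brown px [127. 109.] wh 18 21 130 @tub z15 [-136.6  164.2] @board z88 [-105.1  164.2]
w brown px [106. 164.] wh 5 14 58 @tub z15 [-161.1  118. ] @board z88 [-122.5  131.4]
w brown px [493. 169.] wh 7 19 76 @tub z15 [182.9 113.4] @board z88 [122.8 128.1]
w brown px [110. 193.] wh 5 12 45 @tub z15 [-161.3   90.5] @board z88 [-122.7  111.7]
w brown px [258. 207.] wh
[... 526 characters left out ...]
3  9.1] @board z88 [29.7 53.7]
w brown px [ 77. 293.] wh 45 44 1329 @tub z15 [-209.7  -14.5] @board z88 [-157.1   36.9]
w brown px [464. 287.] wh 7 17 66 @tub z15 [181.9  -7.2] @board z88 [122.1  42. ]
w brown px [379. 286.] wh 42 12 417 @tub z15 [95.2 -5.7] @board z88 [60.3 43.2]
w brown px [460. 304.] wh 5 15 45 @tub z15 [181.8 -27.3] @board z88 [122.   27.7]
w brown px [126. 304.] wh 5 13 45 @tub z15 [-162.1  -27.9] @board z88 [-123.2   27.2]
w brown px [380. 307.] wh 22 10 162 @tub z15 [ 99.8 -31.6] @board z88 [63.6 24.7]
w brown px [444. 371.] wh 6 17 53 @tub z15 [ 181.  -115.1] @board z88 [121.5 -34.9]
w cuctop px [427. 359.] wh 27 31 531 @tub z15 [160.1 -98.8] @board z88 [106.5 -23.3]
```

```bash
python3 -m crank '[[0,0,0,0.05,0,0,-0.7],[0,0,0,0.05,0,0,-0.7],[0,0,0,0.05,0,0,-0.7],[0,0,0,0.05,0,0,-0.7],[0,0,0,0.05,0,0,-0.7],[0,0,0,0.05,0,0,-0.7],[0,0,0,0.05,0,0,-0.7],[0,0,0,0.05,0,0,-0.7],[0,0,0,0.05,0,0,-0.7],[0,0,0,0.05,0,0,-0.7],[0,0,0,0.05,0,0,-0.7],[0,0,0,0.04,0,0,-0.7]]' | sed -n '2p;4p'
python3 -m crank '[[0,0,0,0.02,0,0,-0.7],[0,0,0,0,0,0,-0.7],[0,0,0,0,0,-0.2,-0.7],[0,0,0,0,0,-0.25,-0.7],[0,0,0,0,0,-0.1,-0.7],[0,0,0,-0.1,0,0,-0.7],[0,0,0,-0.25,0,0,-0.7],[0,0,0,-0.2,0,0,-0.7],[0,0,0,0,0,0,-0.7],[0,0,0,0,0,0,-0.7]]' | sed -n '2p;4p'
python3 -c "
from h import *
plan(87,-65,160)
blobs(cam('wrist'),'w')" | grep -v '\-12[0-9]\|12[0-9]\.[0-9]  '
```

```text
tcp_pos: [566.0, 128.2, 80.2]
ft_force: [0.3, 0.4, -0.0]
tcp_pos: [553.9, 47.3, 163.1]
ft_force: [0.9, 0.0, 0.1]
t 13.7 at [-26.2  86.6] 163.1 shift rows total [-1.009  0.757  0.02 ] yaw err -0.11 tilt [0.0001 0.0004] F [0.9 0.  0.1] w 14.315866173484432
w brown px [151.   2.] wh 12 6 61 @tub z15 [-134.4  275.1] @board z88 [-111.   252.6]
w brown px [154.  38.] wh 11 28 157 @tub z15 [-134.9  242.4] @board z88 [-111.4  227. ]
w brown px [157.  60.] wh 11 12 73 @tub z15 [-134.   221.8] @board z88 [-110.7  210.8]
w brown px [159.  95.] wh 11 22 144 @tub z15 [-135.4  186.8] @board z88 [-111.8  183.4]
w brown px [161. 117.] wh 10 16 111 @tub z15 [-134.9  162.9] @board z88 [-111.3  164.7]
w brown px [117. 260.] wh 34 36 803 @tub z15 [-209.3  -16.2] @board z88 [-169.7   24.4]
```

```bash
python3 -c "
from h import *
plan(87,-65,160)
t=cam('top'); blobs(t,'t')
w=cam('wrist')
for n,c in (('t',t),('w',w)):
  f=192/np.tan(np.radians(c['vfov']/2));T=np.array(c['T'])
  hsv=cv2.cvtColor(c['frame'],cv2.COLOR_RGB2HSV)
  print(n)
  for by in range(285,135,-10):
    r=''
    for bx in range(-120,121,8):
      q=T[:3,:3].T@(np.array([*(O+bx*BX+by*BY),14.])-T[:3,3]);u=int(round(c['cx']+f*q[0]/-q[2]));v=int(round(c['cy']-f*q[1]/-q[2]))
      if 0<=u<512 and 0<=v<384:
        h,s,V=hsv[v,u]; r+='G' if 35<h<95 and s>60 else 'o' if 7<h<18 and s>180 and V>110 else 'b' if V<110 else '.'
      else: r+=' '
    print(by,r)
" | grep -v 't red\|-2[0-9][0-9]\.[0-9]\]$\|-1[0-9][0-9]\.[0-9]\]$'
```

```text
t 13.75 at [-26.3  87.6] 163.1 shift rows total [-1.017  0.755  0.02 ] yaw err -0.01 tilt [0.0001 0.0007] F [0.1 0.5 0.8] w 14.36053566861109
t brown px [202.   2.] wh 13 5 55 @tub z15 [317.8 242.9] @board z88 [275.1 223.9]
t brown px [295. 271.] wh 8 10 47 @tub z15 [-196.8  -29.8] @board z88 [-197.6  -26.5]
t brown px [296. 283.] wh 9 11 50 @tub z15 [-218.1  -34.5] @board z88 [-217.1  -31. ]
t green px [201. 164.] wh 18 18 227 @tub z15 [-22.4 183.3] @board z88 [-37.4 169.2]
t green px [410. 203.] wh 9 16 100 @tub z15 [ -36.3 -226.2] @board z88 [ -50.1 -207. ]
t cuctop px [311. 108.] wh 16 14 177 @tub z15 [122.5 -12.4] @board z88 [ 95.7 -10.6]
t
285 GGGGGGGGGGGGGGGGGGGGGGGGGGbGbGG
275 GGGGGGGGGGGGGGGGGGbbGGGGGGGGGGG
265 GGGGGGGGGGGbGGGbbGbGGGGbGGGGbGG
255 bGGGGbGGGbGGGGGGGGGGbGbbGGGGGGG
245 GGGGGGGGGGGbGGGGGGGGbGGbGbo.oGG
235 GGGGGGbbGGGbGGGGb.oooooooooooGG
225 GGGGGGGb.ooooooooooooooooooooGG
215 o.oooo....oooooooooooooooooooGG
205 o..o.....ooo..oooooooooooo.GGGG
195 o.o....oo.oGGG.oooooooooGGGGGGG
185 ooo....o.oGGGGGooo....bGGGGGGGG
175 o.o.......GGGGGoo....b.GGGGGGbG
165 ...oo..bbbbbGGoo.b..b.GGGGG.GGb
155 .......bbbbbbbbb....bbGGGGGGGGG
145 .......bbbbbbbbb...bbbGGGGGGGGG
w
285                                
275 .ooo.ooo....o.o..o.o..oo.oooooo
265 o..............................
255 o..............................
245 ...............................
235 o..............................
225 o..............................
215 o..............................
205 o..........GGG.................
195 o.........GGGGG................
185 o.........GGGGG................
175 o......o..GGGG.................
165 o...oo.....o.oo................
155 o..............................
145 ...............................
```

```bash
python3 -c "
from h import *
w=cam('wrist');c=w
f=192/np.tan(np.radians(c['vfov']/2));T=np.array(c['T'])
im=cv2.GaussianBlur(c['frame'],(5,5),0)
for by in range(290,135,-10):
    r=''
    for bx in range(-124,60,10):
      q=T[:3,:3].T@(np.array([*(O+bx*BX+by*BY),14.])-T[:3,3]);u=int(round(c['cx']+f*q[0]/-q[2]));v=int(round(c['cy']-f*q[1]/-q[2]))
      r+=' %3d,%-3d'%tuple(im[v,u][:2]) if 0<=u<512 and 0<=v<384 else '    -   '
    print(by,r)
"
```

```text
290     -       -       -       -       -       -       -       -       -       -       -       -       -       -       -       -       -       -       -   
280     -       -       -       -       -       -       -       -       -       -       -       -       -       -       -       -       -       -       -   
270  140,77  249,159 250,162 252,164 252,165 248,162 240,152 253,167 252,165 251,162 249,161 252,162 252,162 248,155 241,147 251,157 250,153 245,148 225,132
260  140,78  252,162 252,164 252,164 252,165 252,166 252,167 252,167 252,166 252,165 252,164 252,161 251,162 251,161 251,159 251,158 250,156 250,154 250,152
250  141,76  252,163 252,163 252,164 252,166 252,166 252,166 252,166 252,165 252,164 252,165 252,162 252,162 251,161 251,160 251,158 251,156 250,153 250,153
240  142,77  252,161 252,161 252,163 252,164 252,165 252,164 252,165 252,164 252,165 252,164 252,162 252,162 251,160 251,159 251,158 251,157 250,155 250,153
230  143,78  251,161 252,161 252,162 252,163 252,165 252,165 252,164 252,163 252,163 252,162 252,162 252,161 252,161 251,159 251,157 251,157 251,154 250,154
2
[... 711 characters left out ...]
  91,195  90,195 153,84  251,158 251,155 251,154 251,155 251,152 251,153
170  142,76  251,156 251,156 191,106 134,73  145,79  228,133 251,157 251,157 102,114  80,164 123,100 173,94  251,156 251,155 251,154 251,153 251,152 251,153
160  143,76  251,153 251,154 251,155 251,155 250,153 251,156 251,156 251,156 250,154 198,109 199,109 251,155 251,155 251,154 251,154 251,153 251,153 251,153
150  207,170 203,164 203,164 213,173 214,174 217,177 216,175 221,180 212,170 210,165 209,163 209,163 208,158 203,152 200,147 208,153 205,150 204,148 211,153
140  229,191 225,186 232,196 236,202 239,205 243,212 248,223 246,219 239,206 241,210 238,205 238,205 242,211 229,192 235,200 235,201 227,188 235,201 240,208
```

The stone half is at about (-90,188) and the lime at (-22,185) in board coordinates, both in the orange tub. Now the cucumber.

```bash
python3 -m crank '[[0,0,0,-0.17,0.126,0,-0.7],[0,0,0,-0.17,0.126,0,-0.7],[0,0,0,-0.17,0.126,0,-0.7],[0,0,0,-0.17,0.126,0,-0.7],[0,0,0,-0.17,0.126,0,-0.7],[0,0,0,-0.17,0.126,0,-0.7],[0,0,0,0,0,0,-0.7],[0,0,0,0,0,0,-0.7],[0,0,0,0,0,0.15,-0.7],[0,0,0,0,0,0.1,-0.7],[0,0,0,0,0,0,-0.7],[0,0,0,0,0,0,-0.7]]' | sed -n '2p;4p'
python3 -c "
from h import *
plan(87,-63,79)
w=cam('wrist');hsv=cv2.cvtColor(w['frame'],cv2.COLOR_RGB2HSV)
m=cv2.inRange(hsv,(28,50,150),(50,255,255));k,l,st,ce=cv2.connectedComponentsWithStats(m)
for i in range(1,k):
  if st[i][4]>150: print(st[i],b(onz(w,*ce[i],102)))"
```

```text
tcp_pos: [642.0, -117.8, 124.6]
ft_force: [-0.6, -0.2, 0.1]
t 14.9 at [ 86.2 -63. ] 124.6 shift rows total [-0.     0.006  0.304] yaw err 0.2 tilt [-0.0025  0.0012] F [-0.6 -0.2  0.1] w 14.163793298796197
[241 131  44  44 207] [89.2 -9. ]
```

```bash
python3 -m crank '[[0,0,0,0,0.017,0.15,-0.7],[0,0,0,0,0,0.1,-0.7],[0,0,0,0,0,0.04,-0.7],[0,0,0,0,0,0.01,-0.7],[0,0,0,0,0,0,-0.7],[0,0,0,0.05,0,0,-0.7],[0,0,0,0.05,0,0,-0.7],[0,0,0,0.04,0,0,-0.7],[0,0,0,0.04,0,0,-0.7],[0,0,0,0.05,0,0,-0.7],[0,0,0,0.05,0,0,-0.7],[0,0,0,0.05,0,0,-0.7]]' | sed -n '2p;4p'
cat > cuc.py <<'E'
from h import *
plan(88,168,79)
w=cam('wrist');hsv=cv2.cvtColor(w['frame'],cv2.COLOR_RGB2HSV)
m=cv2.inRange(hsv,(28,40,140),(50,255,255));k,l,st,ce=cv2.connectedComponentsWithStats(m)
for i in range(1,k):
  if st[i][4]>150: print(st[i],b(onz(w,*ce[i],102)))
E
python3 cuc.py
```

```text
tcp_pos: [653.1, -70.5, 80.7]
ft_force: [-0.2, -0.7, 0.4]
t 15.95 at [ 89.9 -14.6] 80.7 shift rows total [ 1.217 -0.011  0.012] yaw err 0.09 tilt [ 0.0003 -0.0001] F [-0.2 -0.7  0.4] w 14.251218032712949
[ 232  184   53   49 1991] [89.6 12.2]
```

```bash
python3 -m crank '[[0,0,0,0.05,0,0,-0.7],[0,0,0,0.05,0,0,-0.7],[0,0,0,0.05,0,0,-0.7],[0,0,0,0.05,0,0,-0.7],[0,0,0,0.05,0,0,-0.7],[0,0,0,0.05,0,0,-0.7],[0,0,0,0.05,0,0,-0.7],[0,0,0,0.05,0,0,-0.7],[0,0,0,0.05,0,0,-0.7],[0,0,0,0.05,0,0,-0.7],[0,0,0,0.05,0,0,-0.7],[0,0,0,0.05,0,0,-0.7]]' | sed -n '2p;4p'; python3 cuc.py
```

```text
tcp_pos: [666.7, 18.4, 80.6]
ft_force: [0.4, -0.7, 0.5]
t 17.0 at [89.7 75.4] 80.6 shift rows total [ 0.618 -0.01   0.011] yaw err 0.08 tilt [0.     0.0001] F [ 0.4 -0.7  0.5] w 14.104314120635708
[ 232  184   53   49 1986] [ 89.4 102.1]
```

```bash
python3 -m crank '[[0,0,0,0.05,0,0,-0.7],[0,0,0,0.05,0,0,-0.7],[0,0,0,0.05,0,0,-0.7],[0,0,0,0.05,0,0,-0.7],[0,0,0,0.05,0,0,-0.7],[0,0,0,0.05,0,0,-0.7],[0,0,0,0.05,0,0,-0.7],[0,0,0,0.05,0,0,-0.7],[0,0,0,0.05,0,0,-0.7],[0,0,0,0.05,0,0,-0.7],[0,0,0,0.05,0,0,-0.7],[0,0,0,0.05,0,0,-0.7]]' | sed -n '2p;4p'
python3 -m crank '[[0,0,0,0.01,0,0,-0.7],[0,0,0,0,0,0,-0.7],[0,0,0,0,0,-0.2,-0.7],[0,0,0,0,0,-0.25,-0.7],[0,0,0,0,0,-0.2,-0.7],[0,0,0,-0.1,-0.1,0,-0.7],[0,0,0,-0.2,-0.15,0,-0.7],[0,0,0,-0.2,-0.15,0,-0.7],[0,0,0,0,0,0,-0.7],[0,0,0,0,0,0,-0.7]]' | sed -n '2p;4p'
cat > fin.py <<'E'
from h import *
plan(0,0,180)
w=cam('wrist');hsv=cv2.cvtColor(w['frame'],cv2.COLOR_RGB2HSV);H,S,V=[hsv[:,:,i].astype(int) for i in range(3)]
for n,m in {'cuctop':(H>28)&(H<50)&(S>40)&(V>140),'green':(H>40)&(H<90)&(S>100),'brown':(V<135)&(H<18)&(S<150)&(S>70),'redcap':((H<5)|(H>174))&(S>180)&(V>100)}.items():
  k,l,st,ce=cv2.connectedComponentsWithStats(cv2.morphologyEx(m.astype(np.uint8),cv2.MORPH_OPEN,np.ones((3,3))))
  for i in range(1,k):
    if st[i][4]>150: print(n,ce[i].round(),st[i][2:], 'z15',b(onz(w,*ce[i],15)),'z88',b(onz(w,*ce[i],88)),'z134',b(onz(w,*ce[i],134)))
E
python3 fin.py
```

```text
tcp_pos: [680.4, 107.4, 80.5]
ft_force: [0.3, 0.9, -0.6]
tcp_pos: [608.7, 41.7, 178.3]
ft_force: [0.2, -0.6, -0.3]
t 18.8833 at [28.8 89.5] 178.3 shift rows total [-0.597 -0.191 -0.012] yaw err -0.08 tilt [-0.      0.0001] F [ 0.2 -0.6 -0.3] w 14.337807326506953
green [312.  89.] [ 31  33 815] z15 [ 90.5 196.2] z88 [ 77.6 191.6] z134 [ 69.6 188.7]
green [210. 100.] [  35   36 1018] z15 [-26.8 184.1] z88 [-15.3 182. ] z134 [ -8.  180.7]
green [ 74. 204.] [ 26  22 426] z15 [-207.1   57.9] z88 [-158.2   82. ] z134 [-127.3   97.2]
brown [470.  73.] [  80   96 4264] z15 [267.6 212.7] z88 [218.1 204.7] z134 [186.9 199.7]
brown [414. 245.] [ 24  66 516] z15 [ 2.36e+02 -1.00e-01] z88 [193.1  36. ] z134 [166.   58.8]
brown [333. 266.] [  85   67 2227] z15 [130.4 -30.4] z88 [109.4  12. ] z134 [96.1 38.7]
brown [257. 287.] [  30   55 1200] z15 [ 26.8 -63.2] z88 [ 27.2 -14. ] z134 [27.4 17. ]
brown [ 94. 362.] [  92   40 3074] z15 [-221.5 -195.2] z88 [-169.6 -118.6] z134 [-136.9  -70.4]
redcap [259. 229.] [ 36  41 938] z15 [30.2 23.2] z88 [29.9 54.4] z134 [29.8 74.2]
```

```bash
python3 -m crank '[[0,0,0,0.15,-0.2,0,-0.7],[0,0,0,0.15,-0.2,0,-0.7],[0,0,0,0.15,-0.2,0,-0.7],[0,0,0,0.15,-0.2,0,-0.7],[0,0,0,0.15,-0.2,0,-0.7],[0,0,0,0.15,-0.2,0,-0.7],[0,0,0,0.15,-0.2,0,-0.7],[0,0,0,0.15,-0.2,0,-0.7],[0,0,0,0.15,-0.2,0,-0.7],[0,0,0,0.15,-0.2,0,-0.7],[0,0,0,0.1,-0.2,0,-0.7],[0,0,0,0,0,0,-0.7]]' | sed -n '2p;4p'
python3 -c "
from h import *
import pickle
t=cam('top'); s=cam('side'); o=pickle.load(open('c0.pkl','rb'))
for n,c in (('top',t),('side',s)):
  d=cv2.absdiff(cv2.GaussianBlur(c['frame'],(3,3),0),cv2.GaussianBlur(o[n]['frame'],(3,3),0)).max(2)
  k,l,st,ce=cv2.connectedComponentsWithStats(cv2.morphologyEx((d>45).astype(np.uint8),cv2.MORPH_OPEN,np.ones((3,3))))
  for i in range(1,k):
    if st[i][4]>40: print(n,ce[i].round(),st[i][2:],'now',c['frame'][int(ce[i][1]),int(ce[i][0])],'z15',b(onz(c,*ce[i],15)),'z88',b(onz(c,*ce[i],88)))
"
```

```text
tcp_pos: [316.5, 335.0, 179.0]
ft_force: [0.2, -0.1, 0.6]
top [208. 109.] [ 24  20 381] now [36 86 34] z15 [ 91.  190.1] z88 [ 66.8 175.4]
top [313. 114.] [ 25  20 287] now [212 169 120] z15 [111.1 -17.9] z88 [ 85.2 -15.6]
top [201. 165.] [ 22  21 385] now [ 54 160  80] z15 [-23.8 181.9] z88 [-38.7 167.9]
top [258. 167.] [ 26  24 479] now [222 179 128] z15 [-10.6  71.7] z88 [-26.5  66.6]
top [194. 194.] [ 25  19 399] now [124  77  52] z15 [-82.8 185.5] z88 [-92.9 171.2]
top [262. 199.] [ 24  23 434] now [226 183 131] z15 [-72.3  53. ] z88 [-83.3  49.4]
top [261. 302.] [  251   165 15269] now [77 51 33] z15 [-264.1   23.8] z88 [-259.5   22.6]
top [ 20. 300.] [  55  147 4360] now [31 32 35] z15 [-333.6  473.5] z88 [-323.3  435.8]
top [286. 279.] [10 10 75] now [49 25 16] z15 [-213.7  -14.1] z88 [-213.2  -12.3]
top [144. 358.] [ 288   72 9614] now [144  99  60] z15 [-396.6  220.7] z88 [-381.1  203.4]
side [55.  6.] [ 29  13 265] now [11 15 14] z15 [  47.1 2636.3] z88 [ -26.7 2172.9]
side [82.  4.] [ 12  10 106] now [12 11 15] z15 [ 213.7 2628.1] z88 [ 115.1 2165.8]
side [77. 23.] [ 12  
[... 315 characters left out ...]
ide [66. 58.] [  92   83 2538] now [17 22 25] z15 [-149.6 1393.4] z88 [-194.4 1113.9]
side [282. 181.] [ 23  19 355] now [237 197 129] z15 [ 45.4 161.9] z88 [-28.2  64.4]
side [355. 183.] [ 22  21 281] now [244 210 139] z15 [182.1  72.5] z88 [ 88.2 -11.7]
side [262. 194.] [ 23  19 352] now [243 211 134] z15 [-21.3 141.1] z88 [-85.   46.8]
side [ 69. 285.] [  126   198 13527] now [181 117  61] z15 [-426.8   72.8] z88 [-430.6  -11.5]
side [224. 192.] [ 14  15 112] now [106  84  56] z15 [-86.7 186.3] z88 [-140.8   85.2]
side [177. 292.] [  136   186 13193] now [68 45 25] z15 [-288.4  -29.1] z88 [-312.6  -98.3]
side [  6. 353.] [ 14  24 172] now [23 21 24] z15 [-525.4  -14.6] z88 [-514.5  -85.9]
```

The only changes on the board are the three missing scraps. All three lie in the orange tub, and the jar and shaker show no change.

```bash
python3 -c "
from plant import manip
print(manip.job_done())"
```

```text
the job is handed in; nothing more can be done
None
```

The lime half, cucumber end and stone half were swept into the orange tub, the jar and shaker were left standing in place, and the job was handed in at about 20 s; no verdict was returned.

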